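# Slide the foil mask off the press bed and hang it up

## Robot

A 6-joint arm with a two-finger parallel gripper is mounted at the origin on the work surface. World frame = base frame: x ahead of the robot, y to its left, z up, the work surface at z = 0. Lengths are in m, angles in rad, forces in N, time in s.
With the tool pointing down it reaches from about 0.275 to 0.825 m from the base axis. Payload 4.9 kg.
Tool frame: the origin (TCP) lies midway between the tips of the shut fingers; the grasp point (between the pads) lies 19 mm behind it; z points along the fingers, y is the line along which they close (so a half turn about z gives the same grasp; the last joint's range is limited). The gripper opens to 85 mm and grips with 20 to 120 N. Pads are 22 mm wide; open, the fingers measure 114 mm over their backs; the gripper's body (76 mm by 85 mm) begins 54 mm behind the grasp point. The pads swing forward as they close: fully open they stand 13 mm farther back than shut.
Start: joints at [-1.255, 0.326, -0.193, 1.052, 0, 1.437], TCP at [0.239, -0.495, 0.231] pointing down, gripper open.
Joint ranges: [-2.65, 2.65], [-0.97, 1.79], [-1.3, 1.35], [-1.93, 2.1], [-1.47, 1.37], [-3.14, 3.14]. Speed limits (rad/s): [2.57, 2.57, 3.14, 3.14, 3.14, 3.14].

## Interface

Orientations are given as a unit quaternion [w, x, y, z].
In Python, from station import robot gives the robot as it stands. The module is installed in compiled form; this text tells all that it offers.
- The arm moves only by the tool move_arm, never from a script. Its argument "steps" is a list of rows, each a list of 5 numbers: the closure, from -1 (fully open) to 1 (shut), so that 0 is half open, then the shift along the tool's x, y, z as a fraction of full scale, then the turn about the tool's z as a fraction of full scale. A call has 1 to 20 rows; each row shifts and turns the commanded pose from where the row before left it, along the tool's axes as they then stand; what a row does not reach is not made up. Full scale, the value 1, is 10 cm for a shift and pi rad for a turn. A row lasts 1/8 s, in which the tool goes at most 62.5 mm and 10.7 degrees, less where a joint would pass 70% of its speed; a pose out of reach is approached as far as the arm can. A call with a number of a shift or a turn outside -1 to 1 is refused whole. A call with a gripper value outside its range is refused whole. The fingers move at their own pace and stop on an object; the grip force is fixed at half the most. Time passes only in rows, so rows that do not move let the fingers close. It gives the time, the measured TCP pose, the force, the opening and the grip force at its end, in the units of the state.
- robot.sense(): the state, without advancing time (a new reading comes with each control period).
- robot.camera(name): name is "scene" or "top"; returns the picture (420x560x3 uint8, red, green, blue); there is no depth.
- robot.get_calibration(name): a dict with "K" (3x3 intrinsics, pixels), "k1" (the pictures are not rectified: a ray, as slopes to the right and down, at radius r is drawn at 1 + k1 r^2 times it, then the intrinsics apply), "extrinsics" (4x4, takes a point from world to camera coordinates). Camera axes: x right, y down, z forward; pixel columns grow to the right and rows downward; lengths in m; the calibration is good to about 2 mm. A picture is of the moment at which its call begins. get_calibration takes no time and is no camera call.
- robot.hand_in(): hands the job in; it is judged then, once.
The state is a dict: "t": time; "joint_pos": joint angles; "joint_vel": joint speeds; "tau": joint torques, N m; "ee_pos": TCP position; "eef_rot": TCP orientation; "force": force on the tool from outside, world axes, zero at the start; "ft_torque": the same for the moment, N m; "finger_gap": finger opening in m; "grasp_force": force on a finger pad.
Only numpy, scipy, OpenCV 4.12 (cv2) and the standard library are available. Lean on these libraries where they do the work, as an engineer would, in place of code of your own. Each camera call takes 0.05 s, during which the arm holds its last target. There are 200 camera calls.

## Task

Put the brass-coloured stencil mask away. It is too thin to pick up flat: slide it along the white press bed, without lifting it, until well over half of its narrow tab sticks out past the bed's front edge (the long edge nearest the robot), so that it can be pinched there. Then hang it on the empty blue hanger, which is entered from its open side, below the cover strip and above the upturned hook tips: its frame must lie flat on both hooks behind the tips, tab pointing out between them, let go, with everything else left where it is.

Things in the scene. Friction and masses are not known exactly. Their poses are not given: they have to be found in the camera images.
- mask_tab (a point): centre, half-way up, of the tab of the loose brass-coloured mask: a flat plate 3 mm thick, 56 to 112 g. Frame 100 (x) by 90 mm (y) with a window in its middle; tab 60 (x) by 32 mm (y) on the middle of one 90 mm side. The tab points to the mask's -x and reaches 30 mm either way from this point along x; the frame starts 30 mm behind it. z up
- mask_window (a point): centre, half-way up, of the mask's 40 by 40 mm square through window, 80 mm from the tab's centre on the mask's +x side; same axes. A closed pair of fingertips can reach down in it to the bed, to drag or turn the mask, which slides on the bed with ordinary friction
- bed_edge (a point): middle of the front top edge of the press bed, a fixed white block with a flat top 60 mm above the table. Bed axes: x from this edge back over the bed (260 mm deep), y along the edge (the bed reaches 175 mm either way), z up. Before and below the edge is free air down to the table. The press head (200 mm tall, its lever 280) stands on the +y end, from 176 mm along y
- hanger_free_seat (a point): empty blue hanger (fixed): where the window centre of a hung mask lies. -x points out of the open side, as the hooks do; y across; z up. Two rods, 8 mm thick, run along x at y = -30 and +30 mm, tops 1.5 mm below this point. Two back posts from x = +55 mm. Cover strip 100 mm wide, 4 mm thick, underside 33.5 mm above this point, from the back posts forward to x = +6 mm
- hook_mouth (a point): midway between the upturned tips of the empty hanger's two hooks, level with the tops of the tips, 120 mm above the table; same axes as the seat, 59 mm before it. The tips are 8 mm thick, 60 mm apart (centres) and rise 10 mm above the rods; the mask's 100 mm frame lies between tips and back posts with 5 mm play either way, its tab passes between the tips
- hanger_used_seat (a point): the same point on the second, identical blue hanger, which already carries the red spare mask
- spare: red mask of the same shape hanging on the used hanger; origin on its underside, mid-length (30 mm from its window centre towards the tab); leave it alone
- type_stick: dark steel bar 90 (x) by 24 by 22 mm high, loose, standing on the press bed beside the mask; origin centre of underside; leave it alone
- tin: black round tin, diameter 46, 42 mm high, loose, on the press bed beside the mask; origin centre of underside; leave it alone
- foil_roll: copper-coloured upright roll, diameter 52, 113 mm high, loose, on the table between the bed and the hangers; origin centre of underside; leave it alone
- water: bottle, diameter 60, 190 mm high, loose, on the table behind; origin centre of underside; leave it alone
- card_block: block of white cards 90 (x) by 60 by 35 mm high, loose, on the table in front of the hangers; origin centre of underside; leave it alone
- marker: blue marker pen lying on the table, 14 mm thick, about 120 mm long; leave it alone
Things that resemble listed ones, but are neither listed nor needed, are in the scene too. What is shaped like the part that bears hanger_free_seat but turquoise is not meant.

How it is judged:
On the way:
1. the mask lies flat on the bed with its tab's centre out past the front edge (x of mask_tab in the frame of bed_edge below 0 m and x of mask_window in the frame of bed_edge above 0 m and z of mask_tab in the frame of bed_edge between -0.006 and 0.007 m and angle between mask_tab's own z axis and vertical below 0.08 rad), for 0.2 s.
At the end, for the whole second after the job is handed in: the mask lies at rest and let go on both hooks of the empty hanger, flat (within 0.06 rad), its window centre within 9 mm along and 14 mm across the hooks and 4 mm in height of the seat, tab pointing out of the open side (x of mask_window in the frame of hanger_free_seat between -0.009 and 0.009 m and y of mask_window in the frame of hanger_free_seat between -0.014 and 0.014 m and z of mask_window in the frame of hanger_free_seat between -0.004 and 0.004 m and x of mask_tab in the frame of hanger_free_seat below -0.06 m and angle between mask_tab's own z axis and vertical below 0.06 rad); the robot touches nothing.
It fails at once if the mask was lifted off the bed before its tab was out over the front edge (z of mask_window in the frame of bed_edge between 0.018 and 0.045 m and x of mask_tab in the frame of bed_edge above 0.01 m and x of mask_window in the frame of bed_edge below 0.26 m and y of mask_window in the frame of bed_edge between -0.175 and 0.175 m).
It fails at once if a bystander was pushed aside or knocked over (distance of spare from where it was at the start of the episode above 0.015 m or distance of any of type_stick, tin, foil_roll, water, card_block from where it was at the start of the episode above 0.02 m or distance of marker from where it was at the start of the episode above 0.03 m).
It also fails if it takes over 64 s, if anything falls off the work surface, if the arm or the gripper's body presses on something with over 40 N, if the wrist force passes 120 N, or if a joint passes its speed limit or range.

## Working session

There is one attempt and no reset: what is moved stays moved. The work goes in short steps, Python scripts to look and compute and a tool call to move; the robot and the scene stay as the last step left them, time stands still between calls to the robot, and variables do not carry over. Pictures are saved under pics/ and viewed, at most 10 in all, crops included, and the job is handed in when it is done.

Besides the shell and the picture viewer there is one more tool, called after "Request:" by a JSON object that holds its "name" and its "arguments", one argument or row to a line. move_arm: Moves the arm, as the interface text tells. Shift numbers are shares of 10 cm and turn numbers shares of pi rad, none past 1 either way. Its arguments: {"type":"object","properties":{"steps":{"type":"array","items":{"type":"array","items":{"type":"number","minimum":-1,"maximum":1}}}},"required":["steps"]}

```bash
mkdir -p pics
cat > h.py <<'E'
import numpy as np, cv2
from station import robot
def snap(name,fn,crop=None,scale=1):
    im=robot.camera(name)[:,:,::-1].copy()
    cv2.imwrite('pics/raw_'+fn,im)
    if crop: x0,y0,x1,y1=crop; im=im[y0:y1,x0:x1]
    if scale!=1: im=cv2.resize(im,None,fx=scale,fy=scale,interpolation=cv2.INTER_CUBIC)
    cv2.imwrite('pics/'+fn,im)
def crop(src,fn,c,s):
    im=cv2.imread('pics/'+src); x0,y0,x1,y1=c
    cv2.imwrite('pics/'+fn,cv2.resize(im[y0:y1,x0:x1],None,fx=s,fy=s,interpolation=cv2.INTER_CUBIC))
def px2w(name,uv,z):
    c=robot.get_calibration(name);K=np.array(c['K']);T=np.array(c['extrinsics'])
    d=(np.linalg.inv(K)@[uv[0],uv[1],1])[:2]; s=d.copy()
    for _ in range(20): s=d/(1+c['k1']*(s@s))
    R=T[:3,:3];o=-R.T@T[:3,3];r=R.T@np.array([s[0],s[1],1])
    return o+r*(z-o[2])/r[2]
def w2px(name,p):
    c=robot.get_calibration(name);K=np.array(c['K']);T=np.array(c['extrinsics'])
    q=T[:3,:3]@np.array(p)+T[:3,3];s=q[:2]/q[2];s=s*(1+c['k1']*(s@s))
    return (K@[s[0],s[1],1])[:2]
E
python3 - <<'E'
from h import *
snap('scene','s0.png');snap('top','t0.png')
a=cv2.imread('pics/s0.png');b=cv2.imread('pics/t0.png')
for n in('scene','top'):
    c=robot.get_calibration(n);T=np.array(c['extrinsics']);print(n,c['K'],c['k1'],-T[:3,:3].T@T[:3,3],T[:3,:3])
s=robot.sense();print(s['eef_rot'],s['ee_pos'],s['t'],s['finger_gap'],s['force'])
E
```

```text
scene [[469.51252565   0.         281.22336667]
 [  0.         469.51252565 212.00828847]
 [  0.           0.           1.        ]] -0.1153779379412509 [ 1.48456964 -0.07377171  1.04442885] [[-0.03824003  0.99915169 -0.0152837 ]
 [ 0.67841502  0.01472875 -0.73453123]
 [-0.73368301 -0.03845718 -0.67840275]]
top [[534.99690778   0.         280.16571889]
 [  0.         534.99690778 213.23976089]
 [  0.           0.           1.        ]] 0.006936960311762432 [ 0.26817116 -0.1011814   1.57574596] [[-2.59816463e-02 -9.99655547e-01 -3.70698036e-03]
 [-9.88938955e-01  2.62444574e-02 -1.45982778e-01]
 [ 1.46029781e-01 -1.26895611e-04 -9.89280186e-01]]
[-7.37657206e-04  9.74813323e-01  2.23021152e-01 -8.42072406e-05] [ 0.23899158 -0.49480996  0.23060957] 0.1 0.08522584008137754 [ 0.40721522 -0.57441349  0.03980739]
```

View pics/t0.png

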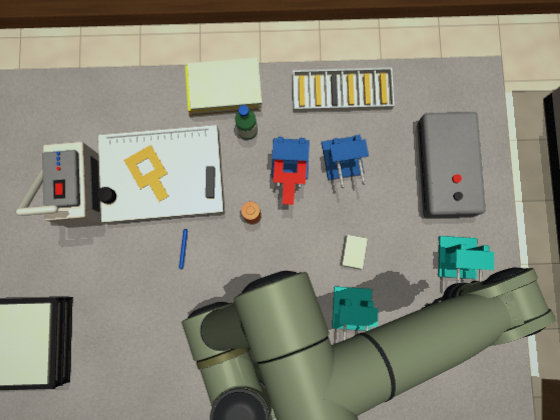

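View pics/s0.png

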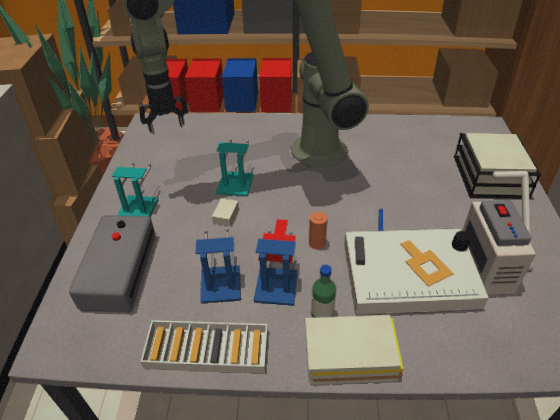

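The top picture shows the brass mask on the bed, with its window near (148,168) and its tab near (160,190). The blue hangers are at (290,160), which carries the red mask, and at (345,157), which is empty. The turquoise look-alikes at (355,307) and (465,255) are the wrong colour. I'll confirm this in enlarged crops.

Run:
```python
from h import *
im=cv2.imread('pics/raw_t0.png')
crop('raw_t0.png','c1.png',(90,115,230,225),5.7)
crop('raw_t0.png','c2.png',(260,120,385,215),6.2)
```

```text
(no output)
```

View pics/c1.png

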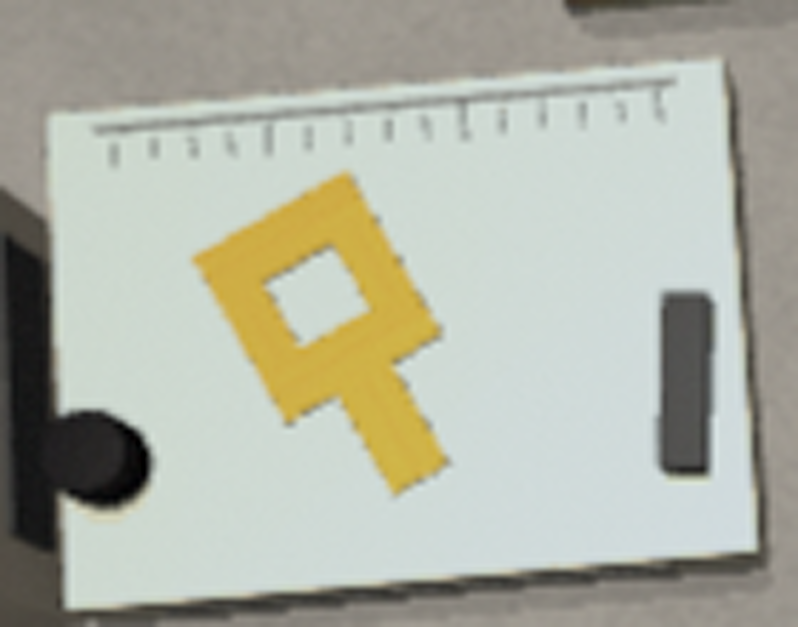

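View pics/c2.png

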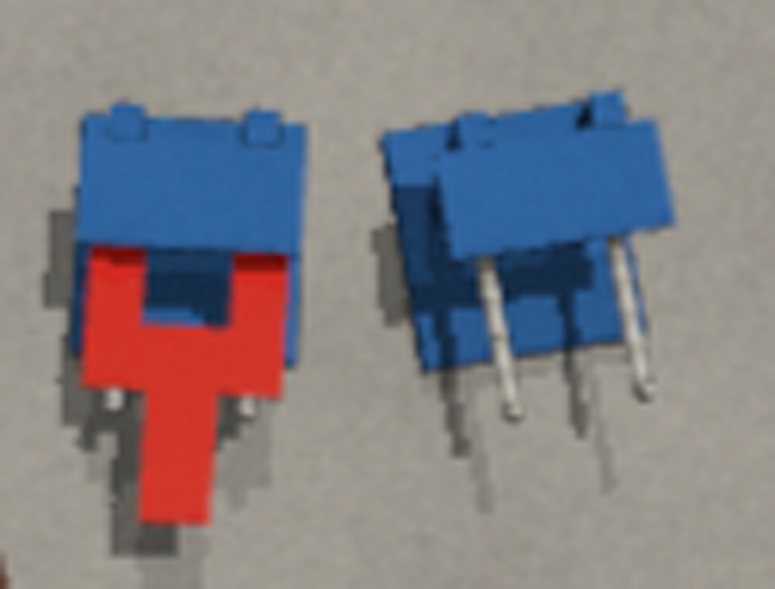

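Crop 1 (crop px): the mask frame corners are (350,172), (193,260), (289,424), (442,330), and the tab end is (452,463)/(398,496). The bed front corners are (65,608)/(758,550). The tin is at left and the type stick at right.
Crop 2: the empty blue hanger is the right one, with hook tips at (512,410) and (645,390) and its cover front edge running from (452,257) to (675,222). The left blue hanger holds the red mask. The right one fits because it is blue and empty.

Run:
```python
from h import *
np.set_printoptions(precision=4,suppress=True)
f1=lambda p:((p[0]+.5)/5.7-.5+90,(p[1]+.5)/5.7-.5+115)
f2=lambda p:((p[0]+.5)/6.2-.5+260,(p[1]+.5)/6.2-.5+120)
g=lambda L,f,z:np.array([px2w('top',f(p),z) for p in L])
bed=g([(47,114),(725,60),(758,550),(65,608)],f1,.06);print('bed',bed,np.linalg.norm(np.diff(bed,axis=0),axis=1))
fr=g([(350,172),(193,260),(289,424),(442,330)],f1,.063);print('frame',fr,np.linalg.norm(np.diff(fr,axis=0),axis=1))
w=g([(333,244),(262,284),(303,347),(371,309)],f1,.063);t=g([(452,463),(398,496),(340,398),(393,365)],f1,.063)
print('win',w.mean(0),'frc',fr.mean(0),'tab',t.mean(0),np.linalg.norm(t.mean(0)-w.mean(0)))
d=fr.mean(0)-t.mean(0);print('mask ang',np.degrees(np.arctan2(d[1],d[0])))
e=(bed[2]+bed[3])/2;v=(bed[:2].mean(0)-e);print('bededge',e,'ang',np.degrees(np.arctan2(v[1],v[0])),'alongang',np.degrees(np.arctan2(*(bed[3]-bed[2])[[1,0]]))-90)
tp=g([(512,408),(645,388)],f2,.12);print('tips',tp,np.linalg.norm(tp[0]-tp[1]))
y=tp[0]-tp[1];a=np.arctan2(y[1],y[0])-np.pi/2;print('hang ang',np.degrees(a),'seat',tp.mean(0)+.059*np.array([np.cos(a),np.sin(a),0]))
cv=g([(452,257),(675,222),(655,120),(437,165)],f2,.149);print('cover',cv,np.linalg.norm(np.diff(cv,axis=0),axis=1));c=(cv[0]+cv[1])/2
y=cv[0]-cv[1];print('coverang',np.degrees(np.arctan2(y[1],y[0]))-90)
print('tin',px2w('top',f1((100,458)),.102),'stick',g([(662,293),(712,293),(708,475),(660,470)],f1,.082))
rl=g([(485,258),(512,400),(615,240),(645,380)],f2,.11);
for i in(0,2):
  q=rl[i]-rl[i+1];print('rodang',np.degrees(np.arctan2(q[1],q[0])))
print('foil',px2w('top',(251,212),.113),'card',px2w('top',(355,252),.035),'spare tips',g([(115,400),(250,407)],f2,.12),'sptab',g([(140,522),(210,522)],f2,.113))
```

```text
bed [[0.7388 0.4263 0.06  ]
 [0.7583 0.0778 0.06  ]
 [0.5026 0.0635 0.06  ]
 [0.4823 0.4113 0.06  ]] [0.349  0.2561 0.3484]
frame [[0.7031 0.2697 0.063 ]
 [0.6591 0.3492 0.063 ]
 [0.5727 0.2993 0.063 ]
 [0.6192 0.2223 0.063 ]] [0.0909 0.0997 0.09  ]
win [0.6386 0.2858 0.063 ] frc [0.6385 0.2851 0.063 ] tab [0.568  0.2454 0.063 ] 0.08131265799381118
mask ang 29.38729286883135
bededge [0.4925 0.2374 0.06  ] ang 3.2820709077829386 alongang 3.3245413113904476
tips [[ 0.5565 -0.2751  0.12  ]
 [ 0.564  -0.3349  0.12  ]] 0.060265897922179866
hang ang 7.155947547954717 seat [ 0.6188 -0.2976  0.12  ]
cover [[ 0.6192 -0.2481  0.149 ]
 [ 0.6324 -0.3471  0.149 ]
 [ 0.679  -0.3405  0.149 ]
 [ 0.6611 -0.2431  0.149 ]] [0.0999 0.0471 0.099 ]
coverang 7.577086768676153
tin [0.5503 0.3816 0.102 ] stick [[0.6309 0.1079 0.082 ]
 [0.6302 0.0828 0.082 ]
 [0.5375 0.0856 0.082 ]
 [0.5407 0.1095 0.082 ]]
rodang 8.141199703813676
rodang 9.120236453328378
foil [ 0.4897 -0.0208  0.113 ] card [ 0.3772 -0.3138  0.035 ] spare tips [[ 0.5649 -0.0978  0.12  ]
 [ 0.5601 -0.1581  0.12  ]] sptab [[ 0.5104 -0.1076  0.113 ]
 [ 0.5096 -0.1389  0.113 ]]
```

The measured sizes agree with the given ones: bed 349 mm wide, frame 91x100 mm, window to tab 81 mm, tips 60 mm apart. First I'll turn the tool so its x runs along the mask's tab direction, then carry it above the window.

Request:
{"name": "move_arm", "arguments": {
  "steps": [
    [1, 0, 0, 0, -0.0567],
    [1, 0, 0, 0, -0.0567],
    [1, 0, 0, 0, -0.0567],
    [1, 0, 0, 0, -0.0567],
    [1, 0, 0, 0, -0.0567],
    [1, 0, 0, 0, -0.0567],
    [1, 0, 0, 0, -0.0567],
    [1, 0, 0, 0, -0.0567],
    [1, 0, 0, 0, -0.0567],
    [1, 0, 0, 0, -0.0567],
    [1, 0, 0, 0, -0.0567],
    [1, 0, 0, 0, -0.0567],
    [1, 0, 0, 0, -0.0567],
    [1, 0, 0, 0, -0.0567],
    [1, 0, 0, 0, -0.0567],
    [1, 0, 0, 0, -0.0567],
    [1, 0, 0, 0, -0.0567],
    [1, 0, 0, 0, -0.0567]
  ]
}}

```text
t: 2.35
ee_pos: [0.239, -0.495, 0.2308]
eef_rot: [-0.0, -0.257, 0.966, 0.001]
force: [0.3, 0.0, 0.1]
finger_gap: -0.0001
grasp_force: 0.0
```

Request:
{"name": "move_arm", "arguments": {
  "steps": [
    [1, -0.366, 0.242, 0, 0],
    [1, -0.366, 0.242, 0, 0],
    [1, -0.366, 0.242, 0, 0],
    [1, -0.366, 0.242, 0, 0],
    [1, -0.366, 0.242, 0, 0],
    [1, -0.366, 0.242, 0, 0],
    [1, -0.366, 0.242, 0, 0],
    [1, -0.366, 0.242, 0, 0],
    [1, -0.366, 0.242, 0, 0],
    [1, -0.366, 0.242, 0, 0],
    [1, -0.366, 0.242, 0, 0],
    [1, -0.366, 0.242, 0, 0],
    [1, -0.366, 0.242, 0, 0],
    [1, -0.366, 0.242, 0, 0],
    [1, -0.366, 0.242, 0, 0],
    [1, -0.366, 0.242, 0, 0],
    [1, -0.366, 0.242, 0, 0],
    [1, -0.366, 0.242, 0, 0],
    [1, -0.366, 0.242, 0, 0],
    [1, -0.366, 0.242, 0, 0]
  ]
}}

```text
t: 4.85
ee_pos: [0.6384, 0.2875, 0.2306]
eef_rot: [-0.0, -0.254, 0.967, -0.0]
force: [0.3, -0.4, -0.2]
finger_gap: 0.0002
grasp_force: 0.0
```

```bash
cat >> h.py <<'E'
def st(target=None):
    s=robot.sense();p=np.array(s['ee_pos']);w,x,y,z=s['eef_rot']
    X=np.array([1-2*(y*y+z*z),2*(x*y+w*z)]);h=np.degrees(np.arctan2(X[1],X[0]))
    print('t%.2f'%s['t'],p.round(4),'head %.2f'%h,'gap %.4f'%s['finger_gap'],'grip %.1f'%s['grasp_force'],'F',np.round(s['force'],1),'j',np.round(s['joint_pos'],2))
    if target is not None:
        d=np.array(target)-p;a=np.radians(h)
        print('need x %.3f y %.3f z %.3f'%tuple(10*np.array([d[0]*np.cos(a)+d[1]*np.sin(a),d[0]*np.sin(a)-d[1]*np.cos(a),-d[2]])))
E
python3 -c "
from h import *
st([.6385,.2854,.231])"
```

```text
t4.85 [0.6384 0.2875 0.2306] head -150.52 gap 0.0002 grip 0.0 F [ 0.3 -0.4 -0.2] j [ 0.32  0.62  0.27  1.23 -0.   -0.2 ]
need x 0.010 y -0.019 z -0.004
```

Request:
{"name": "move_arm", "arguments": {
  "steps": [
    [1, 0.01, -0.019, 0.3, 0],
    [1, 0, 0, 0.3, 0],
    [1, 0, 0, 0.3, 0],
    [1, 0, 0, 0.3, 0],
    [1, 0, 0, 0.3, 0],
    [1, 0, 0, 0.08, 0],
    [1, 0, 0, 0, 0]
  ]
}}

```text
t: 5.72
ee_pos: [0.638, 0.284, 0.0729]
eef_rot: [-0.001, -0.254, 0.967, -0.0]
force: [0.1, 0.3, -0.6]
finger_gap: -0.0001
grasp_force: 0.0
```

```bash
python3 -c "
from h import *
st([.6385,.2854,.0605])
snap('scene','s1.png',(340,215,500,320),4.9)"
```

```text
t5.72 [0.638  0.284  0.0729] head -150.52 gap -0.0001 grip 0.0 F [ 0.1  0.3 -0.6] j [ 0.31  0.72  0.05  0.9  -0.   -0.2 ]
need x -0.011 y 0.009 z 0.124
```

View pics/s1.png

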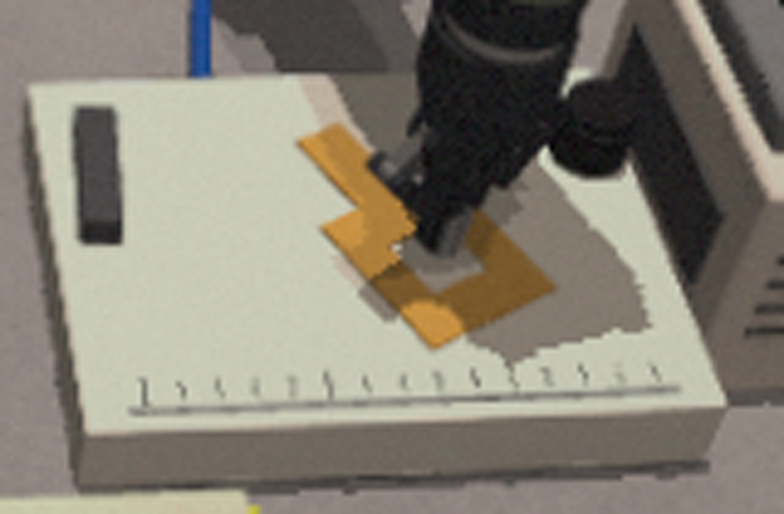

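The closed tips (435,250) are over the window and inside its edges. Lowering to just above the bed.

Request:
{"name": "move_arm", "arguments": {
  "steps": [
    [1, -0.011, 0.009, 0.06, 0],
    [1, 0, 0, 0.055, 0],
    [1, 0, 0, 0.005, 0],
    [1, 0, 0, 0, 0]
  ]
}}

```text
t: 6.28
ee_pos: [0.6388, 0.2854, 0.0613]
eef_rot: [-0.0, -0.254, 0.967, 0.0]
force: [-0.1, -0.1, 0.2]
finger_gap: 0.0001
grasp_force: 0.0
```

```bash
python3 -c "
from h import *
st([.6385,.2854,.0605])"
```

```text
t6.28 [0.6388 0.2854 0.0613] head -150.52 gap 0.0001 grip 0.0 F [-0.1 -0.1  0.2] j [ 0.31  0.74  0.04  0.88  0.   -0.2 ]
need x 0.002 y 0.001 z 0.008
```

Request:
{"name": "move_arm", "arguments": {
  "steps": [
    [1, 0, 0, 0.006, 0],
    [0.81, 0, 0, 0, 0],
    [0.81, 0, 0, 0, 0],
    [0.76, 0, 0, 0, 0],
    [0.76, 0, 0, 0, 0],
    [0.72, 0, 0, 0, 0],
    [0.72, 0, 0, 0, 0]
  ]
}}

```text
t: 7.15
ee_pos: [0.6388, 0.2854, 0.0607]
eef_rot: [0.0, -0.254, 0.967, 0.0]
force: [-0.1, -0.1, 0.7]
finger_gap: 0.0119
grasp_force: 0.0
```

```bash
python3 -c "
from h import *
st([.6385,.2854,.0605])
snap('top','t1.png',(110,115,230,225),5.4)"
```

```text
t7.15 [0.6388 0.2854 0.0607] head -150.52 gap 0.0119 grip 0.0 F [-0.1 -0.1  0.7] j [ 0.31  0.74  0.04  0.88  0.   -0.2 ]
need x 0.003 y 0.001 z 0.002
```

View pics/t1.png

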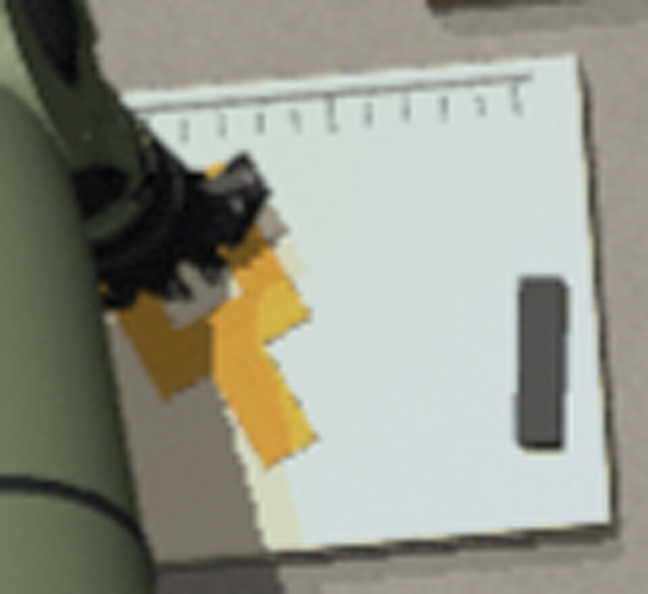

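Request:
{"name": "move_arm", "arguments": {
  "steps": [
    [0.72, 0, 0, 0.007, 0],
    [0.62, 0, 0, 0, 0],
    [0.62, 0, 0, 0, 0],
    [0.62, 0, 0, 0, 0]
  ]
}}

```text
t: 7.7
ee_pos: [0.639, 0.2854, 0.0603]
eef_rot: [0.0, -0.254, 0.967, -0.0]
force: [-0.6, -1.3, 3.4]
finger_gap: 0.0164
grasp_force: 2.0
```

```bash
python3 -c "
from h import *
st()"
```

```text
t7.70 [0.639  0.2854 0.0603] head -150.52 gap 0.0164 grip 2.0 F [-0.6 -1.3  3.4] j [ 0.31  0.74  0.04  0.87 -0.   -0.2 ]
```

Request:
{"name": "move_arm", "arguments": {
  "steps": [
    [0.62, 0.05, 0, -0.003, 0],
    [0.62, 0.05, 0, 0, 0],
    [0.62, 0.06, 0, 0, 0],
    [0.62, 0.06, 0, 0, 0],
    [0.62, 0.06, 0, 0, 0],
    [0.62, 0.06, 0, 0, 0]
  ]
}}

```text
t: 8.45
ee_pos: [0.6088, 0.2685, 0.0604]
eef_rot: [0.0, -0.254, 0.967, 0.0]
force: [2.1, 1.2, 1.8]
finger_gap: 0.0161
grasp_force: 1.2
```

```bash
cat >> h.py <<'E'
def maskpose(fn='x.png'):
    im=robot.camera('top')[:,:,::-1].copy();cv2.imwrite('pics/raw_'+fn,im)
    m=cv2.inRange(cv2.cvtColor(im,cv2.COLOR_BGR2HSV),(12,110,60),(32,255,255));m[:,:95]=0;m[:,235:]=0;m[:110]=0
    n,l,s,c=cv2.connectedComponentsWithStats(m)
    for i in range(1,n):
        if s[i,4]>30:print('blob',s[i],c[i].round(1))
E
python3 -c "
from h import *
st(); maskpose('t2.png'); crop('raw_t2.png','c3.png',(110,115,230,225),5.4)"
```

```text
t8.45 [0.6088 0.2685 0.0604] head -150.52 gap 0.0161 grip 1.2 F [2.1 1.2 1.8] j [ 0.3   0.68 -0.07  0.82  0.   -0.21]
blob [188 110  28   5  58] [197.6 111.2]
blob [149 152   9   6  33] [153.1 155.1]
blob [137 167  35  41 616] [157.1 187.4]
```

View pics/c3.png

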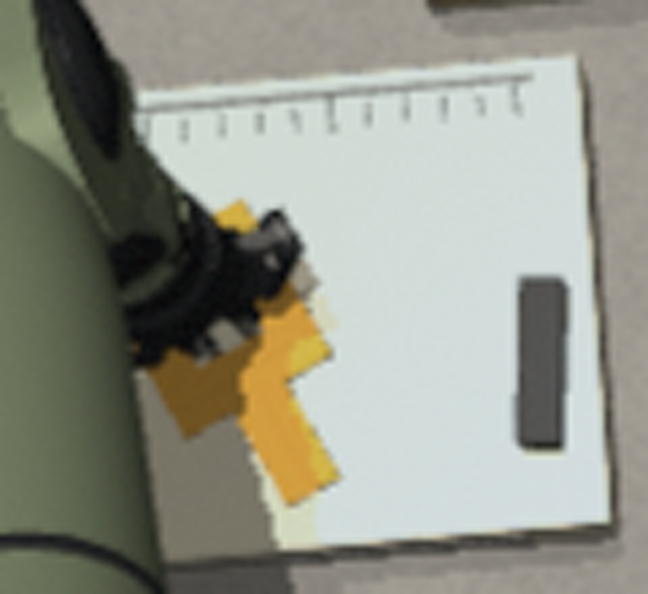

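The mask followed the pull: its tab end moved from crop px (318,437) to (341,478), about 25 mm. I'll keep dragging while turning it square to the bed.

Request:
{"name": "move_arm", "arguments": {
  "steps": [
    [0.62, 0.06, 0, 0, 0.0121],
    [0.62, 0.06, 0, 0, 0.0121],
    [0.62, 0.06, 0, 0, 0.0121],
    [0.62, 0.06, 0, 0, 0.0121],
    [0.62, 0.06, 0, 0, 0.0121],
    [0.62, 0.06, 0, 0, 0.0121],
    [0.62, 0.06, 0, 0, 0.0121],
    [0.62, 0.06, 0, 0, 0.0121]
  ]
}}

```text
t: 9.5
ee_pos: [0.5645, 0.2507, 0.0603]
eef_rot: [0.0, -0.104, 0.995, -0.0]
force: [2.0, 1.1, 1.7]
finger_gap: 0.0166
grasp_force: 1.2
```

```bash
python3 -c "
from h import *
st(); maskpose('t3.png'); crop('raw_t3.png','c4.png',(110,115,230,225),5.4)"
```

```text
t9.50 [0.5645 0.2507 0.0603] head -168.09 gap 0.0166 grip 1.2 F [2.  1.1 1.7] j [ 0.3   0.6  -0.22  0.75 -0.    0.09]
blob [188 110  28   5  57] [197.7 111.1]
blob [156 169  13  10  87] [162.7 173. ]
blob [142 186  33  40 609] [160.  204.7]
```

View pics/c4.png

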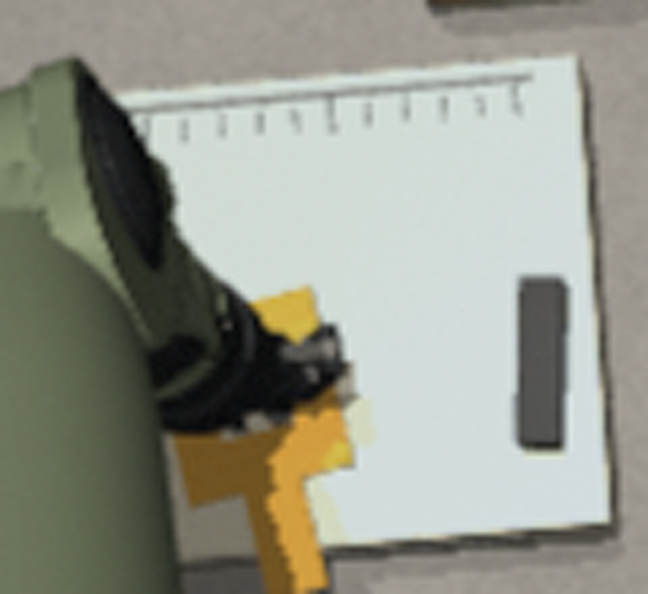

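The mask turns with the tool, and its tab is already crossing the front edge near crop (295,560). One last stretch of about 23 mm and 8.6° remains.

Request:
{"name": "move_arm", "arguments": {
  "steps": [
    [0.62, 0.058, 0, 0, 0.012],
    [0.62, 0.058, 0, 0, 0.012],
    [0.62, 0.058, 0, 0, 0.012],
    [0.62, 0.058, 0, 0, 0.012],
    [0.62, 0, 0, 0, 0],
    [1, -0.03, 0, 0, 0],
    [1, -0.03, 0, 0, 0],
    [1, -0.03, 0, 0, 0],
    [1, 0, 0, 0, 0],
    [1, 0, 0, -0.1, 0],
    [1, 0, 0, -0.3, 0],
    [1, 0, 0, -0.4, 0],
    [-0.2, 0, 0, -0.4, 0]
  ]
}}

```text
t: 11.18
ee_pos: [0.5509, 0.2477, 0.1812]
eef_rot: [-0.0, -0.03, 1.0, -0.0]
force: [0.7, 0.1, 0.8]
finger_gap: 0.0166
grasp_force: 0.0
```

```bash
python3 -c "
from h import *
st(); maskpose('t4.png')"
```

```text
t11.18 [0.5509 0.2477 0.1812] head -176.59 gap 0.0166 grip 0.0 F [0.7 0.1 0.8] j [ 0.3   0.46 -0.12  0.99 -0.    0.24]
blob [188 110  28   5  56] [197.5 111.1]
blob [142 178  33  57 907] [159.3 205.9]
```

Request:
{"name": "move_arm", "arguments": {
  "steps": [
    [-0.2, 0.3, 0, 0, 0],
    [-0.2, 0.3, 0, 0, 0],
    [-0.2, 0.28, 0, 0, 0],
    [-0.2, 0, 0, 0, 0]
  ]
}}

```text
t: 11.72
ee_pos: [0.4616, 0.2425, 0.1803]
eef_rot: [-0.0, -0.03, 1.0, -0.0]
force: [-0.3, 0.4, 0.7]
finger_gap: 0.0512
grasp_force: 0.0
```

```bash
python3 -c "
from h import *
st([.463,.2425,.06]); snap('scene','s2.png',(340,200,500,320),4.9); maskpose('t5.png')"
```

```text
t11.72 [0.4616 0.2425 0.1803] head -176.53 gap 0.0512 grip 0.0 F [-0.3  0.4  0.7] j [ 0.34  0.32 -0.35  0.91 -0.    0.28]
need x -0.014 y -0.000 z 1.203
blob [188 110  28   5  53] [197.6 111. ]
blob [141 178  34  34 681] [158.9 192.9]
blob [154 221  13  14 142] [160.3 227.5]
```

View pics/s2.png

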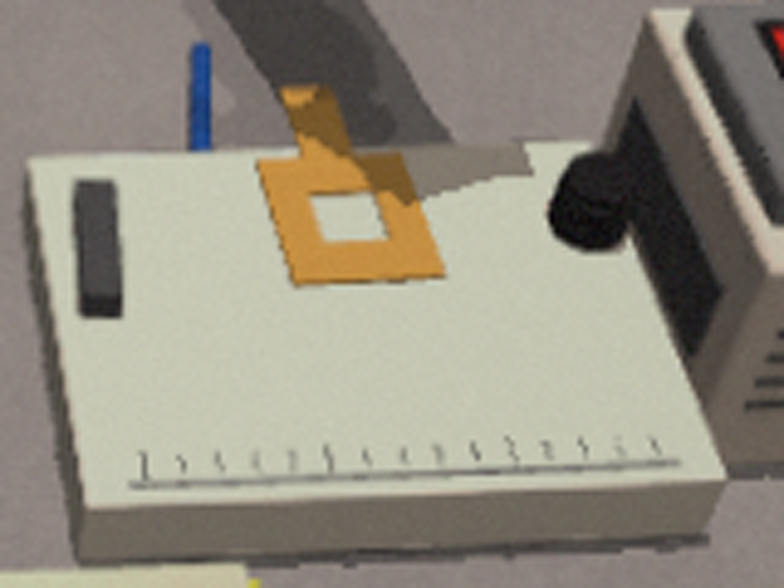

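The tab hangs out beyond the edge, its end at crop (280,89)-(327,87) with the bed's front edge near row 153. Window corners are (308,196), (372,190), (391,238), (325,243). I'll compute positions.

Run:
```python
from h import *
np.set_printoptions(precision=4,suppress=True)
f=lambda p:((p[0]+.5)/4.9-.5+340,(p[1]+.5)/4.9-.5+200)
g=lambda L,z:np.array([px2w('scene',f(p),z) for p in L])
fr=g([(258,160),(403,153),(445,275),(295,287)],.063);print(fr,np.linalg.norm(np.diff(fr,axis=0),axis=1))
w=g([(308,196),(372,190),(391,238),(325,243)],.063);te=g([(280,89),(327,87)],.063)
print('win',w.mean(0),'frc',fr.mean(0),'tabend',te,te.mean(0))
d=fr.mean(0)-te.mean(0);print(np.degrees(np.arctan2(d[1],d[0])),np.linalg.norm(d))
e=fr[3]-fr[0];print('side ang',np.degrees(np.arctan2(e[1],e[0])),'edge',g([(30,157),(590,143)],.06))
t=px2w('top',(160.3,228),.063);print('top tab row',[px2w('top',(160,y),.063) for y in(235,)])
```

```text
[[0.504  0.2013 0.063 ]
 [0.4963 0.2906 0.063 ]
 [0.5952 0.2974 0.063 ]
 [0.6058 0.209  0.063 ]] [0.0897 0.0992 0.089 ]
win [0.5498 0.249  0.063 ] frc [0.5503 0.2496 0.063 ] tabend [[0.4414 0.2234 0.063 ]
 [0.4389 0.2532 0.063 ]] [0.4401 0.2383 0.063 ]
5.82544088168705 0.11076306613598548
side ang 4.325058442117093 edge [[0.5012 0.0643 0.06  ]
 [0.4824 0.4099 0.06  ]]
top tab row [array([0.438 , 0.2417, 0.063 ])]
```

Tab centre is about (0.470,0.241), roughly 22 mm out past the edge (0.492), lying flat at 4 to 5°. Next I'll descend around the tab and pinch it.

Request:
{"name": "move_arm", "arguments": {
  "steps": [
    [-0.2, 0, -0.01, 0.4, -0.006],
    [-0.2, 0, 0, 0.4, 0],
    [-0.2, 0, 0, 0.4, 0],
    [-0.2, 0, 0, 0.19, 0],
    [-0.2, 0, 0, 0, 0]
  ]
}}

```text
t: 12.45
ee_pos: [0.4631, 0.2412, 0.0396]
eef_rot: [-0.001, -0.039, 0.999, -0.0]
force: [-0.3, -0.0, -0.6]
finger_gap: 0.0515
grasp_force: 0.0
```

```bash
python3 -c "
from h import *
st([.4615,.2412,.041])"
```

```text
t12.45 [0.4631 0.2412 0.0396] head -175.54 gap 0.0515 grip 0.0 F [-0.3 -0.  -0.6] j [ 0.34  0.49 -0.5   0.58 -0.    0.26]
need x 0.016 y 0.001 z -0.014
```

Request:
{"name": "move_arm", "arguments": {
  "steps": [
    [0.1, 0.016, 0, -0.01, 0],
    [0.15, 0, 0, 0, 0],
    [0.2, 0, 0, 0, 0],
    [0.25, 0, 0, 0, 0],
    [0.3, 0, 0, 0, 0],
    [1, 0, 0, 0, 0],
    [1, 0, 0, 0, 0],
    [1, 0, 0, 0, 0],
    [1, 0, 0, 0, 0]
  ]
}}

```text
t: 13.58
ee_pos: [0.4621, 0.2418, 0.0427]
eef_rot: [0.001, -0.039, 0.999, 0.0]
force: [-0.5, 0.9, 5.6]
finger_gap: 0.0302
grasp_force: 58.8
```

```bash
python3 -c "
from h import *
st()"
```

```text
t13.57 [0.4621 0.2418 0.0427] head -175.50 gap 0.0302 grip 58.8 F [-0.5  0.9  5.6] j [ 0.34  0.48 -0.51  0.58  0.    0.26]
```

The tab is pinched: gap 30.2 mm, grip 59 N. Lifting gently.

Request:
{"name": "move_arm", "arguments": {
  "steps": [
    [1, 0, 0, -0.02, 0],
    [1, 0, 0, -0.03, 0],
    [1, 0, 0, -0.06, 0],
    [1, 0, 0, -0.1, 0],
    [1, 0, 0, -0.15, 0],
    [1, 0, 0, -0.2, 0],
    [1, 0, 0, -0.25, 0],
    [1, 0, 0, -0.25, 0],
    [1, 0, 0, -0.25, 0],
    [1, 0, 0, -0.2, 0],
    [1, 0, 0, -0.1, 0],
    [1, 0, 0, 0, 0],
    [1, 0, 0, 0, 0]
  ]
}}

```text
t: 15.2
ee_pos: [0.461, 0.2413, 0.2026]
eef_rot: [-0.001, -0.039, 0.999, -0.0]
force: [-0.7, 0.4, -1.1]
finger_gap: 0.0297
grasp_force: 59.2
```

```bash
python3 -c "
from h import *
st(); snap('scene','s3.png',(320,110,480,230),4.9);print(np.round(robot.sense()['ft_torque'],3))"
```

```text
t15.20 [0.461  0.2413 0.2026] head -175.51 gap 0.0297 grip 59.2 F [-0.7  0.4 -1.1] j [ 0.34  0.29 -0.31  0.96 -0.    0.26]
[0.004 0.11  0.039]
```

View pics/s3.png

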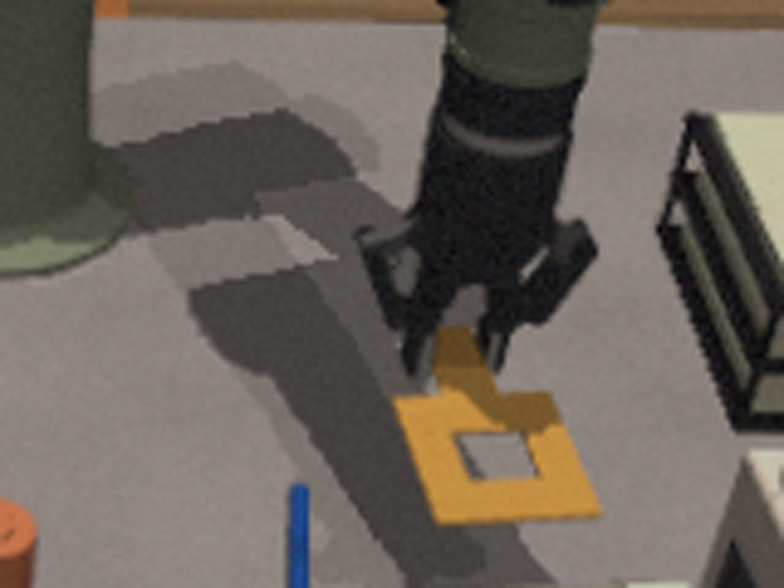

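The mask is held roughly level (frame corners at crop px (395,397), (552,393), (602,514), (440,524)). I'll fit its pose against the tool.

```bash
cat >> h.py <<'E'
def fit(uv,half=True):
    "uv: frame fl,fr,rr,rl then window same order (raw px). returns window centre, axes"
    from scipy.optimize import least_squares
    from scipy.spatial.transform import Rotation as Rn
    P=np.array([(-50,-45),(-50,45),(50,45),(50,-45),(-20,-20),(-20,20),(20,20),(20,-20)])/1000
    P=np.c_[P,np.full(8,.0015)]
    s=robot.sense();x0=np.r_[np.array(s['ee_pos'])+[.09,0,.02],0,0,0]
    def r(q):
        R=Rn.from_euler('zyx',q[3:]).as_matrix()
        return np.ravel([w2px('scene',R@p+q[:3])-u for p,u in zip(P,uv)])
    o=least_squares(r,x0);q=o.x;print('win',q[:3].round(4),'yaw,pitch,roll',np.degrees(q[3:]).round(2),'res',np.abs(o.fun).max().round(2))
    a=np.radians(0);return q
E
python3 - <<'E'
from h import *
f=lambda p:((p[0]+.5)/4.9-.5+320,(p[1]+.5)/4.9-.5+110)
q=fit([f(p) for p in[(395,397),(552,393),(602,514),(440,524),(456,435),(523,430),(541,477),(475,479)]])
s=robot.sense();d=q[:2]-np.array(s['ee_pos'])[:2];a=np.radians(-175.5);print('win in tool x,y',d@[np.cos(a),np.sin(a)],d@[np.sin(a),-np.cos(a)],'dz',q[2]-s['ee_pos'][2])
E
```

```text
win [0.528  0.2567 0.2013] yaw,pitch,roll [ 5.07  1.26 -0.09] res 0.62
win in tool x,y -0.06815270144391787 0.01012989738267451 dz -0.0011451972417725609
```

Run:
```python
from h import *
f=lambda p:((p[0]+.5)/4.9-.5+320,(p[1]+.5)/4.9-.5+110)
for z in(.219,.222):
  c=[px2w('scene',f(p),z) for p in[(395,397),(552,393),(602,514),(440,524),(456,435),(523,430),(541,477),(475,479)]]
  c=np.array(c);w=(c[4:].mean(0)+c[:4].mean(0))/2;e=(c[2]+c[3]-c[0]-c[1])/2;s=robot.sense();d=(w-s['ee_pos'])[:2];a=np.radians(-175.5)
  print(w,np.degrees(np.arctan2(e[1],e[0])),np.linalg.norm(e),np.linalg.norm(c[1]-c[0]),np.linalg.norm(c[3]-c[2]),'tool',d@[np.cos(a),np.sin(a)],d@[np.sin(a),-np.cos(a)])
```

```text
[0.54644155 0.25038056 0.219     ] 4.381160830961996 0.10147934244632145 0.08979172966315273 0.08870340163021956 tool -0.08600082634097074 0.002344699107357169
[0.54985115 0.24920243 0.222     ] 4.381160830962012 0.1011105183790843 0.08946538392479582 0.08838101139218348 tool -0.0893074837073154 0.0009026934280217372
```

Window in the tool frame is x = -88 mm, y ≈ +0.5 mm, yaw matches. Crossing to the pre-entry spot in front of the empty hanger.

Request:
{"name": "move_arm", "arguments": {
  "steps": [
    [1, 0, 0, -0.05, -0.0167],
    [1, 0.043, -0.292, 0, 0],
    [1, 0.043, -0.292, 0, 0],
    [1, 0.043, -0.292, 0, 0],
    [1, 0.043, -0.292, 0, 0],
    [1, 0.043, -0.292, 0, 0],
    [1, 0.043, -0.292, 0, 0],
    [1, 0.043, -0.292, 0, 0],
    [1, 0.043, -0.292, 0, 0],
    [1, 0.043, -0.292, 0, 0],
    [1, 0.043, -0.292, 0, 0],
    [1, 0.043, -0.292, 0, 0],
    [1, 0.043, -0.292, 0, 0],
    [1, 0.043, -0.292, 0, 0],
    [1, 0.043, -0.292, 0, 0],
    [1, 0.043, -0.292, 0, 0],
    [1, 0.043, -0.292, 0, 0],
    [1, 0.043, -0.292, 0, 0],
    [1, 0.043, -0.292, 0, 0],
    [1, 0.043, -0.292, 0, 0]
  ]
}}

```text
t: 17.75
ee_pos: [0.4524, -0.3199, 0.2073]
eef_rot: [-0.001, -0.065, 0.998, 0.001]
force: [1.0, 0.5, -0.2]
finger_gap: 0.0299
grasp_force: 59.3
```

```bash
python3 -c "
from h import *
st([.4525,-.320,.115])"
```

```text
t17.75 [ 0.4524 -0.3199  0.2073] head -172.51 gap 0.0299 grip 59.3 F [ 1.   0.5 -0.2] j [-0.75  0.35 -0.22  1.   -0.   -0.88]
need x -0.001 y -0.002 z 0.923
```

Request:
{"name": "move_arm", "arguments": {
  "steps": [
    [1, 0, 0, 0.2, 0],
    [1, 0, 0, 0.25, 0],
    [1, 0, 0, 0.25, 0],
    [1, 0, 0, 0.15, 0],
    [1, 0, 0, 0.073, 0],
    [1, 0, 0, 0, 0],
    [1, 0, 0, 0, 0]
  ]
}}

```text
t: 18.62
ee_pos: [0.4534, -0.3196, 0.1167]
eef_rot: [0.0, -0.065, 0.998, -0.001]
force: [1.0, -0.2, -1.8]
finger_gap: 0.0296
grasp_force: 59.3
```

Run:
```python
from h import *
st([.4525,-.320,.115]);print(np.round(robot.sense()['ft_torque'],3))
for n in('scene','top'):
  im=robot.camera(n)[:,:,::-1].copy();cv2.imwrite('pics/raw_%s6.png'%n,im)
  m=cv2.inRange(cv2.cvtColor(im,cv2.COLOR_BGR2HSV),(12,110,40),(32,255,255))
  k,l,s,c=cv2.connectedComponentsWithStats(m)
  w=np.array([.4525+.0872,-.320+.0115,.1335]);p=w2px(n,w);print(n,'pred win',p)
  for i in range(1,k):
    if s[i,4]>15 and np.hypot(*(c[i]-p))<60:
      cn,_=cv2.findContours((l==i).astype('u1'),0,2);ap=cv2.approxPolyDP(cn[0],2,True)[:,0]
      print(s[i],c[i].round(1),ap.tolist())
  a=np.radians(7.5)
  for q in[(-50,-45),(-50,45),(50,45),(50,-45)]:
    r=np.array([q[0]*np.cos(a)-q[1]*np.sin(a),q[0]*np.sin(a)+q[1]*np.cos(a),1.5])/1000
    print('pred',q,w2px(n,w+r).round(1))
```

```text
t18.62 [ 0.4534 -0.3196  0.1167] head -172.50 gap 0.0296 grip 59.3 F [ 1.  -0.2 -1.8] j [-0.75  0.44 -0.34  0.79 -0.   -0.88]
need x 0.009 y -0.002 z 0.017
[-0.011  0.053  0.012]
scene pred win [215.76949423 220.74895861]
[200 195  33  40 825] [215.7 218.3] [[219, 195], [210, 196], [210, 209], [200, 211], [200, 234], [232, 232], [230, 208], [220, 207]]
pred (-50, -45) [200.3 209.6]
pred (-50, 45) [231.4 207.3]
pred (50, 45) [232.  231.7]
pred (50, -45) [199.1 234.1]
top pred win [355.16183964 190.09812223]
[336 169  33  41 604] [349.2 185. ] [[367, 169], [336, 175], [342, 209], [356, 197], [348, 196], [346, 184], [357, 180], [362, 184], [368, 176]]
pred (-50, -45) [374.7 205.3]
pred (-50, 45) [342.2 210.4]
pred (50, 45) [335.9 174.9]
pred (50, -45) [368.1 169.8]
```

Both cameras show the mask corners within about 1 px of prediction. Sliding it in below the cover.

Request:
{"name": "move_arm", "arguments": {
  "steps": [
    [1, 0.005, 0, 0.01, 0],
    [1, -0.1, 0, 0, 0],
    [1, -0.15, 0, 0, 0],
    [1, -0.15, 0, 0, 0],
    [1, -0.12, 0, 0, 0],
    [1, -0.1, 0, 0, 0],
    [1, -0.08, 0, 0, 0],
    [1, -0.06, 0, 0, 0],
    [1, -0.03, 0, 0, 0],
    [1, 0, 0, 0, 0]
  ]
}}

```text
t: 19.98
ee_pos: [0.5307, -0.309, 0.115]
eef_rot: [-0.0, -0.065, 0.998, -0.0]
force: [0.6, -0.2, -1.0]
finger_gap: 0.0296
grasp_force: 59.3
```

```bash
cat > chk.py <<'E'
from h import *
def chk(w,tag):
  a=np.radians(7.5)
  for n in('scene','top'):
    im=robot.camera(n)[:,:,::-1].copy();cv2.imwrite('pics/raw_%s%s.png'%(n,tag),im)
    m=cv2.inRange(cv2.cvtColor(im,cv2.COLOR_BGR2HSV),(12,110,40),(32,255,255))
    k,l,s,c=cv2.connectedComponentsWithStats(m);p=w2px(n,w)
    for i in range(1,k):
      if s[i,4]>10 and np.hypot(*(c[i]-p))<60:
        cn,_=cv2.findContours((l==i).astype('u1'),0,2);ap=cv2.approxPolyDP(cn[0],1.5,True)[:,0]
        print(n,s[i],ap.tolist())
    for q in[(-50,-45),(-50,45),(50,45),(50,-45),(-110,-16),(-110,16)]:
      r=np.array([q[0]*np.cos(a)-q[1]*np.sin(a),q[0]*np.sin(a)+q[1]*np.cos(a),1.5])/1000
      print('pred',q,w2px(n,w+r).round(1))
E
python3 - <<'E'
from chk import *
st([.5318,-.3095,.115]);chk(np.array([.6190,-.298,.1335]),'7')
E
```

```text
t19.98 [ 0.5307 -0.309   0.115 ] head -172.50 gap 0.0296 grip 59.3 F [ 0.6 -0.2 -1. ] j [-0.65  0.54 -0.18  0.86 -0.   -0.78]
need x -0.010 y -0.007 z -0.000
scene [200 214  32  25 447] [[200, 230], [200, 238], [231, 235], [231, 227], [221, 227], [220, 214], [210, 214], [210, 228]]
scene [207 253  16   3  38] [[207, 255], [222, 253]]
pred (-50, -45) [199.4 229. ]
pred (-50, 45) [231.9 226.6]
pred (50, 45) [232.5 253.2]
pred (50, -45) [198.1 255.8]
pred (-110, -16) [210.2 213.6]
pred (-110, 16) [221.4 212.7]
top [334 161  10  16 111] [[341, 161], [334, 162], [337, 176], [343, 170]]
pred (-50, -45) [369.4 176.9]
pred (-50, 45) [337.1 181.9]
pred (50, 45) [330.9 147. ]
pred (50, -45) [362.9 142. ]
pred (-110, -16) [362.9 199.8]
pred (-110, 16) [351.4 201.6]
```

No contact, and the pose matches. Lowering 20 mm onto the rods.

Request:
{"name": "move_arm", "arguments": {
  "steps": [
    [1, -0.01, -0.007, 0.04, 0],
    [1, 0, 0, 0.05, 0],
    [1, 0, 0, 0.05, 0],
    [1, 0, 0, 0.04, 0],
    [1, 0, 0, 0.02, 0],
    [1, 0, 0, 0, 0]
  ]
}}

```text
t: 20.82
ee_pos: [0.5317, -0.3094, 0.0948]
eef_rot: [-0.0, -0.065, 0.998, 0.0]
force: [-0.7, -0.1, -0.7]
finger_gap: 0.0301
grasp_force: 59.3
```

Run:
```python
from chk import *
st([.5318,-.3095,.093]);print(np.round(robot.sense()['ft_torque'],3))
```

```text
t20.82 [ 0.5317 -0.3094  0.0948] head -172.50 gap 0.0301 grip 59.3 F [-0.7 -0.1 -0.7] j [-0.65  0.56 -0.19  0.82 -0.   -0.78]
need x -0.000 y -0.001 z 0.018
[-0.011  0.039  0.006]
```

Request:
{"name": "move_arm", "arguments": {
  "steps": [
    [1, 0, 0, 0.01, 0],
    [1, 0, 0, 0.01, 0],
    [1, 0, 0, 0, 0]
  ]
}}

```text
t: 21.2
ee_pos: [0.532, -0.3096, 0.0933]
eef_rot: [0.0, -0.065, 0.998, -0.0]
force: [-0.2, 0.5, 0.6]
finger_gap: 0.0297
grasp_force: 59.4
```

Run:
```python
from chk import *
st([.5318,-.3095,.093]);print(np.round(robot.sense()['ft_torque'],3));chk(np.array([.6190,-.298,.1115]),'8')
```

```text
t21.20 [ 0.532  -0.3096  0.0933] head -172.50 gap 0.0297 grip 59.4 F [-0.2  0.5  0.6] j [-0.65  0.56 -0.2   0.81  0.   -0.78]
need x 0.002 y 0.002 z 0.003
[ 0.056 -0.029 -0.004]
scene [201 219  32  20 276] [[232, 233], [223, 234], [221, 232], [220, 219], [211, 220], [211, 233], [201, 235], [201, 238], [230, 236]]
scene [207 253  17   8 121] [[207, 254], [208, 260], [223, 259], [222, 253]]
scene [230 252   4   8  29] [[230, 252], [230, 258], [233, 259], [233, 253]]
pred (-50, -45) [200.5 234.6]
pred (-50, 45) [232.5 232.2]
pred (50, 45) [233.2 258.8]
pred (50, -45) [199.3 261.4]
pred (-110, -16) [211.1 219.1]
pred (-110, 16) [222.2 218.3]
top [333 161  11  17 117] [[340, 161], [333, 162], [336, 177], [343, 171]]
pred (-50, -45) [368.2 178.6]
pred (-50, 45) [336.3 183.5]
pred (50, 45) [330.2 149.1]
pred (50, -45) [361.8 144.2]
pred (-110, -16) [361.7 201.1]
pred (-110, 16) [350.4 202.9]
```

Force and torque show that it has landed. Releasing, then straight up.

Request:
{"name": "move_arm", "arguments": {
  "steps": [
    [0.25, 0, 0, 0, 0],
    [0.2, 0, 0, 0, 0],
    [0.1, 0, 0, 0, 0],
    [-0.2, 0, 0, 0, 0],
    [-0.3, 0, 0, 0, 0],
    [-0.3, 0, 0, 0, 0],
    [-0.3, 0, 0, -0.05, 0],
    [-0.3, 0, 0, -0.15, 0],
    [-0.3, 0, 0, -0.3, 0],
    [-0.3, 0, 0, -0.4, 0],
    [-0.3, 0.3, 0, -0.4, 0],
    [-0.3, 0.5, 0, 0, 0],
    [-0.3, 0.5, 0, 0, 0],
    [-0.3, 0, 0.5, 0, 0],
    [-0.3, 0, 0.5, 0, 0],
    [-0.3, 0, 0.5, 0, 0],
    [-0.3, 0, 0.5, 0, 0],
    [-0.3, 0, 0, 0, 0]
  ]
}}

```text
t: 23.55
ee_pos: [0.3761, -0.1257, 0.2241]
eef_rot: [0.0, -0.068, 0.998, -0.0]
force: [0.2, -0.4, 0.1]
finger_gap: 0.0558
grasp_force: 0.0
```

Run:
```python
from chk import *
st();chk(np.array([.6190,-.298,.1115]),'9')
a=cv2.imread('pics/raw_t0.png');b=cv2.imread('pics/raw_top9.png')
d=cv2.absdiff(a,b).max(2)
for n,(x0,y0,x1,y1) in dict(spare=(268,130,312,210),foil=(238,198,264,226),card=(338,232,370,272),stick=(200,160,222,205),tin=(97,180,120,208),water=(232,100,260,142),marker=(176,225,192,272)).items(): print(n,(d[y0:y1,x0:x1]>40).mean().round(3))
```

```text
t23.55 [ 0.3761 -0.1257  0.2241] head -172.25 gap 0.0558 grip 0.0 F [ 0.2 -0.4  0.1] j [-0.51  0.04 -0.56  0.96  0.   -0.64]
scene [201 219  32  20 294] [[201, 238], [231, 236], [232, 233], [222, 233], [221, 219], [212, 219], [211, 233], [209, 235], [201, 235]]
scene [207 253  17   9 129] [[207, 254], [208, 261], [223, 260], [222, 253]]
scene [230 252   4   8  25] [[230, 252], [230, 258], [232, 259], [232, 252]]
pred (-50, -45) [200.5 234.6]
pred (-50, 45) [232.5 232.2]
pred (50, 45) [233.2 258.8]
pred (50, -45) [199.3 261.4]
pred (-110, -16) [211.1 219.1]
pred (-110, 16) [222.2 218.3]
top [333 158  35  44 767] [[363, 158], [356, 159], [358, 167], [356, 170], [344, 172], [340, 161], [333, 162], [336, 182], [347, 182], [351, 201], [361, 199], [358, 179], [367, 177]]
pred (-50, -45) [368.2 178.6]
pred (-50, 45) [336.3 183.5]
pred (50, 45) [330.2 149.1]
pred (50, -45) [361.8 144.2]
pred (-110, -16) [361.7 201.1]
pred (-110, 16) [350.4 202.9]
spare 0.092
foil 0.01
card 0.0
stick 0.0
tin 0.0
water 0.0
marker 0.0
```

Run:
```python
import cv2,numpy as np
for f in('raw_t0','raw_top9','raw_s0','raw_scene9'):
  h=cv2.cvtColor(cv2.imread(f'pics/{f}.png'),cv2.COLOR_BGR2HSV)
  m=cv2.inRange(h,(0,150,60),(6,255,255))
  m2=np.zeros_like(m);r=(268,130,312,210) if 't0' in f or 'top' in f else (255,210,300,290)
  m2[r[1]:r[3],r[0]:r[2]]=m[r[1]:r[3],r[0]:r[2]]
  M=cv2.moments(m2,True);print(f,M['m00'],M['m10']/M['m00'],M['m01']/M['m00'],cv2.boundingRect(m2))
```

```text
raw_t0 760.0 288.8907894736842 179.52894736842106 (273, 160, 33, 45)
raw_top9 651.0 289.08294930875576 176.46082949308754 (273, 160, 33, 37)
raw_s0 416.0 278.59134615384613 237.58653846153845 (258, 219, 37, 44)
raw_scene9 426.0 278.6478873239437 237.13849765258215 (258, 219, 37, 44)
```

The spare hasn't moved: its scene view is identical, and in the top view the arm now hides only its tab end. The brass mask lies on the seat and is let go, so I'm handing in.

```bash
python3 -c "
from station import robot
print(robot.hand_in())"
```

```text
the job is handed in; nothing more can be done
None
```

The brass mask is hanging on the empty blue hanger, let go, with its corners about 2 mm from where I predicted them. None of the other objects shows any movement in the pictures. I handed it in at about 24 s and have not seen a verdict.

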